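Check-weigh a pail of castings on the spring weighing hook

ROBOT

A 6-joint arm with a two-finger parallel gripper is mounted at the origin on the work surface. World frame = base frame: x ahead of the robot, y to its left, z up, the work surface at z = 0. Lengths are in mm, angles in degrees, forces in N, time in s.
With the tool pointing down it reaches from about 350 to 925 mm from the base axis. Payload 6.4 kg.
Tool frame: the origin (TCP) lies on the mounting face of the last link; the fingertips stand 173 mm ahead of it and the grasp point (between the pads) lies 155 mm ahead of it; z points along the fingers, y is the direction in which the jaws open and shut (so a half turn about z gives the same grasp; the last joint's range is limited). The gripper opens to 85 mm and grips with 20 to 120 N. Pads are 22 mm wide; open, the fingers measure 114 mm over their backs; the gripper's body (76 mm by 85 mm) begins 54 mm behind the grasp point. The pads swing forward as they close: fully open they stand 13 mm farther back than shut.
Start: joints at [54.712, 14.043, 89.255, -0, 76.702, -9.975], TCP at [277.918, 587.603, 404.69] pointing down, gripper open.
Joint ranges: [-179.41, 179.41], [-58.25, 129.5], [7.25, 145.43], [-54.29, 234.29], [11.92, 165.04], [-157.13, 157.13]. Speed limits (degrees/s): [147.25, 147.25, 180, 180, 180, 180].

INTERFACE

Orientations are given as a 3x3 rotation matrix whose columns are the frame's x, y, z axes.
In Python, from workcell import r gives the robot as it stands. The module is installed in compiled form; this text tells all that it offers.
- The arm moves only by the tool step_arm, never from a script. Its argument "targets" is one flat list of numbers, 7 for each row, row after row: the turn, a rotation vector about the tool's x, y, z in rad, then the shift along the tool's x, y, z in cm, then the finger opening in cm, from 0 to 8.54. In form: [ax, ay, az, x, y, z, gripper, ax, ay, az, x, y, z, gripper, ...]. A call has 1 to 20 rows; each row is the pose to reach, as a shift and turn from the pose commanded when the call began, along the tool's axes at that moment; what a row does not reach only later rows make up. A row lasts 1/8 s, in which the tool goes at most 62.5 mm and 10.7 degrees, less where a joint would pass 70% of its speed; a pose out of reach is approached as far as the arm can. A call with a gripper value outside its range is refused whole. The fingers move at their own pace and stop on an object; "squeeze" is the grip in N (left out, the last holds). Time passes only in rows, so rows that repeat a pose let the fingers close. It gives the time, the measured TCP pose, the force and the opening at its end, in the units of the state.
- r.observe(): the state, without advancing time (a new reading comes with each control period).
- r.read_camera(name): name is "scene" or "side" or "wrist"; returns a dict with "frame" (420x560x3 uint8, blue, green, red), "fx", "fy", "cx", "cy" (pixels), "dist_coeffs" ([k1, k2, p1, p2, k3] as OpenCV has them; the pictures are not rectified), "T" (4x4, takes a point from camera to world coordinates); the wrist camera has in their place "hand_eye" (4x4, takes a point from camera to tool coordinates, whose origin is the TCP and whose axes are the flange's). Camera axes: x right, y up, looking along -z (the intrinsics and any distortion apply to the point x, -y, -z); pixel columns grow to the right and rows downward; lengths in mm; the calibration is good to about 2 mm. A picture is of the moment at which its call begins: read the wrist's pose just before it. There is no depth.
- r.finish_job(): hands the job in, once; it reports no verdict.
Trained networks look in a picture, given as the dict that the camera call returned (one of the last four; its "shot" number tells which), for a name from the list of things; names that differ only in an ending like _2 or _b are one class to them, and where a whole thing is asked for, a point or a joint stands for the part that bears it (a point fixed in the world has none). Each returns a list of dicts, best first, with "confidence" (0 to 1); they miss things now and then, are a little off and sometimes report something else, mostly with a low value. They report only what shows in the picture. A call takes as long as a camera call.
- r.search_frame(target, picture): "pixel" ([row, column] in pixels, amid what is visible of it).
The state is a dict: "time": time; "joint_pos": joint angles; "qvel": joint speeds; "effort": joint torques, N m; "eef_pos": TCP position; "tool_rot": TCP orientation; "force": force on the tool from outside, world axes, zero at the start; "ft_torque": the same for the moment, N m; "grip_width": finger opening in mm.
Only numpy, scipy, OpenCV 4.12 (cv2) and the standard library are available. Lean on these libraries where they do the work, as an engineer would, in place of code of your own. Each camera call takes 0.05 s, during which the arm holds its last target. There are 200 camera calls.

TASK

Weigh the blue pail of castings: hang it by its black handle bar in the dip of the yellow hook on the spring weighing post, easing its weight over slowly and letting go only once the spring carries it, so that the hook neither drops nor springs back when you let go. Leave the pail hanging free, level and still, never tip it on the way, and leave the orange pail and the bottle where they stand.

Things in the scene. Friction and masses are not known exactly. Their poses are not given: they have to be found in the camera images.
- blue_pail: Blue open pail of castings (0.2 to 0.85 kg, unknown), 116 mm across the rim, 70 mm high. Rigid upright bail: 7 mm steel rods at y = -60 and +60 mm carry a black round handle bar along y, 12 mm thick, 124 mm long, centreline 160 mm above the underside; the window below it is 113 mm wide, 84 mm high. Origin: centre of the underside; z up, y along the bar.
- blue_pail_bar (a point): Middle of the blue pail's handle bar, on its centreline (axes as the pail's: y along the bar).
- stand: Spring weighing post fixed to the bench: 130 mm square base, 12 mm thick; 32 mm grey tube (40 mm collar) to 164 mm height; from it rises a 20 mm rod with a yellow hook of 10 mm round bar pointing to the stand's -x: level for 65 mm, then a dip 14 mm lower, then an upturned tip 131 mm out, 28 mm above the dip (centrelines). Origin: underside of the base on the post's axis; z up.
- hook_seat (a point): Middle of the hook's dip (flat from 94 to 110 mm from the post's axis), on the centreline of its bar, 102 mm from the post's axis, at 270 mm height unloaded; it goes down with the hook. A handle bar lying in it has its centreline 11 mm higher. Axes as the stand's.
- weigh_hook (a joint): How far the sprung hook has been pulled down from its rest (m): 0 unloaded, 0.1 at the bottom stop; the spring gives about 100 N/m (about 10 mm for each newton hung on it).
- orange_pail: Orange pail of the same make and size as the blue one, a bystander. Origin: centre of the underside.
- oil_bottle: Clear bottle with red cap, 60 mm across, 170 mm high, a bystander. Origin: centre of the underside.

How it is judged (in metres and radians):
On the way, in this order (a step that is already met when the one before it is completed fails the run):
1. the blue pail is lifted at least 50 mm clear of the bench while the hook is still unloaded (height (world z) of blue_pail above 0.05 m and value of joint weigh_hook below 0.006 m), for 0.2 s.
2. the handle bar lies in the hook and begins to load it (bar within 35 mm of the seat, hook down more than 10 mm) (distance between blue_pail_bar and hook_seat below 0.035 m and value of joint weigh_hook above 0.01 m and contact force between stand and blue_pail above 0.3 N), for 0.1 s.
At the end, for the whole second after the job is handed in: The blue pail hangs by its handle bar in the dip of the yellow hook (middle of the bar within 30 mm of the seat and above it), level within 0.3 rad, its weight on the spring and clear of the bench by 20 mm, at rest (under 0.05 m/s and 0.5 rad/s) (distance between blue_pail_bar and hook_seat below 0.03 m and z of blue_pail_bar in the frame of hook_seat above 0 m and angle between blue_pail's own z axis and vertical below 0.3 rad and height (world z) of blue_pail above 0.02 m and value of joint weigh_hook above 0.01 m and contact force between stand and blue_pail above 1 N and linear speed of blue_pail below 0.05 m/s and angular speed of blue_pail below 0.5 rad/s); the robot touches nothing.
It fails at once if the hook drops or jerks down (faster than 0.09 m/s) (velocity of joint weigh_hook above 0.09 m/s).
It fails at once if the hook springs back up (faster than 0.09 m/s) (velocity of joint weigh_hook below -0.09 m/s).
It fails at once if the blue pail is tipped by more than 0.6 rad (angle between blue_pail's own z axis and vertical above 0.6 rad).
It fails at once if the orange pail is moved by more than 30 mm or tipped (distance of orange_pail from where it was at the start of the episode above 0.03 m or angle between orange_pail's own z axis and vertical above 0.3 rad).
It fails at once if the bottle is moved by more than 30 mm or tipped (distance of oil_bottle from where it was at the start of the episode above 0.03 m or angle between oil_bottle's own z axis and vertical above 0.3 rad).
It also fails if it takes over 58 s, if anything falls off the work surface, if the arm or the gripper's body presses on something with over 40 N, if the wrist force passes 120 N, or if a joint passes its speed limit or range.

## Working session

There is one attempt and no reset: what is moved stays moved. The work goes in short steps, Python scripts to look and compute and a tool call to move; the robot and the scene stay as the last step left them, time stands still between calls to the robot, and variables do not carry over. Pictures are saved under pics/ and viewed, about 8 in all and at most 12, crops included, and the job is handed in when it is done.

Besides the shell and the picture viewer there is one more tool, called after "Request:" as name(argument=value, ...) on one line, values as JSON. step_arm: Moves the arm, as the interface text tells. Its arguments: {"type":"object","properties":{"targets":{"type":"array","items":{"type":"number"}},"squeeze":{"type":"number"}},"required":["targets"]}

```bash
mkdir -p pics
python3 - <<'E'
from workcell import r
import cv2,numpy as np
o=r.observe(); print(o)
for n in("scene","side"):
    p=r.read_camera(n); cv2.imwrite(f"pics/{n}0.png",p["frame"])
    print(n,p["fx"],p["fy"],p["cx"],p["cy"],p["dist_coeffs"],np.round(p["T"],3).tolist())
    for t in("blue_pail","blue_pail_bar","stand","hook_seat","orange_pail","oil_bottle"):
        try: print(t,[(d["pixel"],round(d["confidence"],2)) for d in r.search_frame(t,p)][:3])
        except Exception as e: print(t,e)
E
```

```text
{'time': 0.0, 'joint_pos': array([ 5.47114905e+01,  1.40837788e+01,  8.93263096e+01, -4.27624658e-04,
        7.67023731e+01, -9.97510345e+00]), 'qvel': array([ 0.14543236,  0.07195289,  0.0121258 , -0.00892677,  0.00796639,
       -0.00315937]), 'effort': array([-1.48700815e-05, -4.29497623e+01, -3.26132762e+01, -8.64530966e-05,
        5.39146407e-03, -1.35152851e-05]), 'eef_pos': array([277.77654209, 587.39663709, 403.57067401]), 'tool_rot': array([[-9.03983081e-01,  4.27566740e-01, -1.12798083e-03],
       [ 4.27568098e-01,  9.03981715e-01, -1.60635510e-03],
       [ 3.32850030e-04, -1.93440645e-03, -9.99998074e-01]]), 'force': array([-1.04599369,  0.28081909, -0.21231663]), 'ft_torque': array([0.02979011, 0.05903263, 0.02057725]), 'grip_width': 85.43567445271746}
scene 466.87604280048663 466.87604280048663 275.4663007048838 210.88386979212157 [-0.08872594  0.          0.          0.          0.        ] [[0.347, -0.61, 0.712, 1224.756], [0.938, 0.237, -0.254, -249.003], [-0.013, 0.756, 0.654, 769.321], [0.0, 0.0, 0.0, 1.0]]
blue_pail [([192.1, 357.5], 0.98)]
blue_pail_bar [([191.0, 357.7], 0.55)]
stand [([285.6, 337.9], 0.75)]
hook_seat [([194.4, 341.0], 0.77)]
orange_pail [([239.8, 159.6], 0.71), ([286.8, 339.5], 0.66)]
oil_bottle [([321.0, 151.1], 0.59)]
side 395.18863443407787 395.18863443407787 277.842657009618 206.60689086359875 [0.02221263 0.         0.         0.         0.        ] [[-0.69, 0.503, -0.52, 178.922], [-0.724, -0.473, 0.503, 368.44], [0.007, 0.724, 0.69, 698.665], [0.0, 0.0, 0.0, 1.0]]
blue_pail [([366.2, 225.3], 0.71)]
blue_pail_bar [([367.3, 225.8], 0.98)]
stand [([245.2, 208.0], 0.81), ([366.3, 227.0], 0.19)]
hook_seat [([173.0, 201.7], 0.78)]
orange_pail [([226.7, 388.6], 0.58)]
oil_bottle []
```

```bash
python3 -c "
import cv2,numpy as np
a=cv2.imread('pics/scene0.png');b=cv2.imread('pics/side0.png')
cv2.imwrite('pics/both0.png',cv2.resize(a,(800,600)));cv2.imwrite('pics/side0b.png',cv2.resize(b,(800,600)))"
```

```text
(no output)
```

View pics/both0.png

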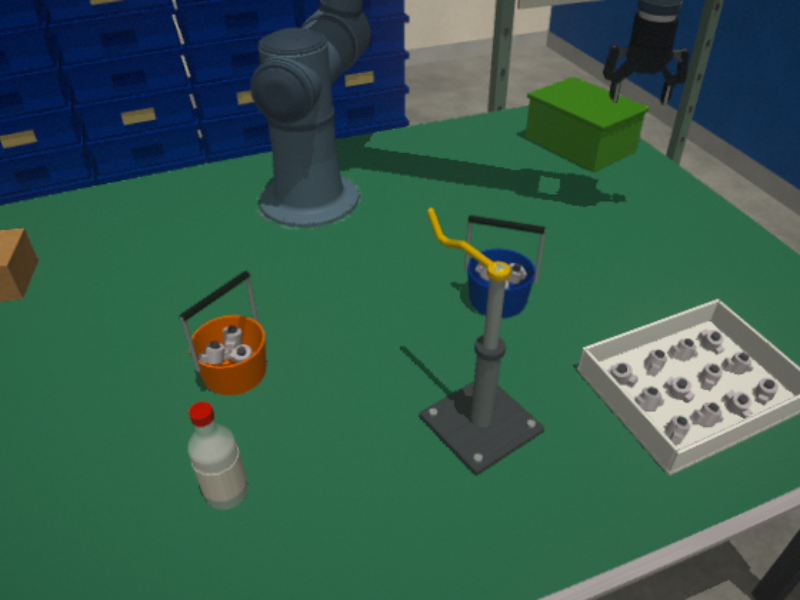

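View pics/side0b.png

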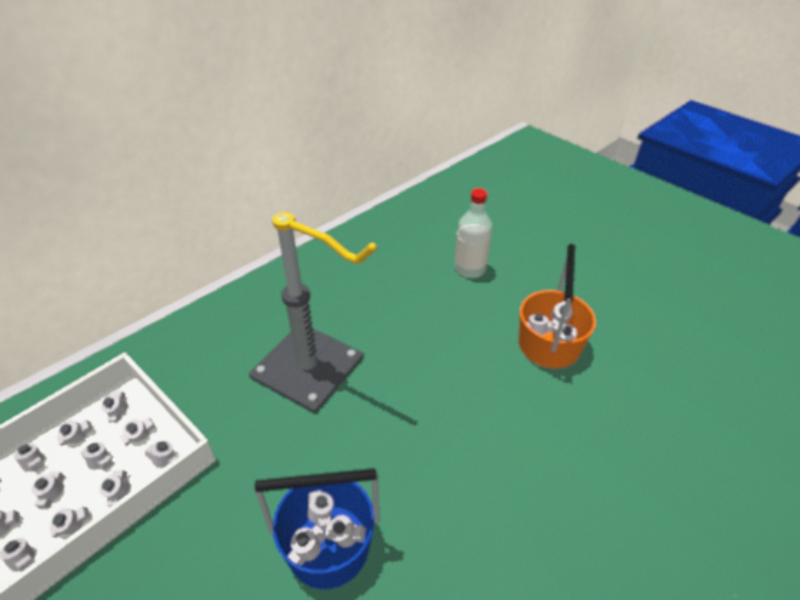

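```bash
cat > h.py <<'E'
import numpy as np,cv2
from scipy.optimize import least_squares
def proj(p,P,T=None):
    T=p["T"] if T is None else T
    q=(np.linalg.inv(T)@np.c_[P,np.ones(len(P))].T)[:3].T*[1,-1,-1]
    K=np.array([[p["fx"],0,p["cx"]],[0,p["fy"],p["cy"]],[0,0,1]])
    return cv2.projectPoints(q,np.zeros(3),np.zeros(3),K,np.array(p["dist_coeffs"]))[0].reshape(-1,2)
def place(v,P):
    c,s=np.cos(v[2]),np.sin(v[2]); P=np.array(P,float)
    return P@np.array([[c,s,0],[-s,c,0],[0,0,1]])+[v[0],v[1],0]
def fit(obs,x0):  # obs: list of (pic,T,modelpts,pixels)
    f=lambda v:np.concatenate([(proj(p,place(v,P),T)-u).ravel() for p,T,P,u in obs])
    s=least_squares(f,x0,loss="soft_l1"); return s.x,f(s.x).reshape(-1,2)
E
python3 - <<'E'
from workcell import r
from h import *
A=r.read_camera("scene");B=r.read_camera("side")
k=.7
def show(n,obs,x0):
    best=min((fit(obs,[*x0,a]) for a in np.arange(-3,3.2,1)),key=lambda z:np.abs(z[1]).sum())
    v,e=best; print(n,np.round(v[:2],1),np.degrees(v[2]).round(1));print(np.round(e,1).tolist()); return v
bar=[[0,-62,160],[0,62,160]]
b=show("blue",[(A,None,bar,k*np.array([[543,230],[471,218]])),(B,None,bar,k*np.array([[260,486],[374,474]]))],[500,200])
o=show("orange",[(A,None,bar,k*np.array([[184,317],[248,276]])),(B,None,bar,k*np.array([[571,247],[569,295]]))],[500,-100])
C=[[-65,-65,12],[65,-65,12],[65,65,12],[-65,65,12]]
H=[[0,0,284],[-131,0,298],[-102,0,270]]
s=show("stand",[(A,None,H,k*np.array([[498,270],[432,210],[443,240]])),(B,None,H,k*np.array([[284,219],[373,246],[355,259]]))],[700,100])
# overlay
for n,p in(("s",A),("d",B)):
    im=p["frame"].copy()
    for v,P in((b,bar),(o,bar),(s,H+C),(s,[[-65,0,284],[-94,0,270],[-110,0,270]])):
        for u in proj(p,place(v,P)): cv2.circle(im,tuple(int(round(x*8)) for x in u),12,(255,0,255),-1,shift=3)
    c=im[120:340,240:440] if n=="s" else im[130:420,140:300]
    cv2.imwrite(f"pics/ov_{n}.png",cv2.resize(c,None,fx=2,fy=2,interpolation=cv2.INTER_CUBIC))
a=cv2.imread("pics/ov_s.png");d=cv2.imread("pics/ov_d.png")
h=max(a.shape[0],d.shape[0]);f=lambda m:np.pad(m,((0,h-m.shape[0]),(0,0),(0,0)))
cv2.imwrite("pics/ov.png",np.hstack([f(a),f(d)]))
E
```

```text
blue [444.2 225.9] 142.4
[[1.1, -1.1], [-1.6, -1.3], [-4.3, -0.5], [1.1, -0.2]]
orange [ 452.5 -243.1] 6872.5
[[-1.3, -0.4], [-0.3, -3.2], [-0.7, -2.0], [-0.9, 2.6]]
stand [685.9  73.7] 1454.6
[[-0.6, -0.8], [-1.5, -0.5], [0.1, -1.6], [-0.1, 0.1], [-0.6, -0.2], [-1.9, -2.1]]
```

View pics/ov.png

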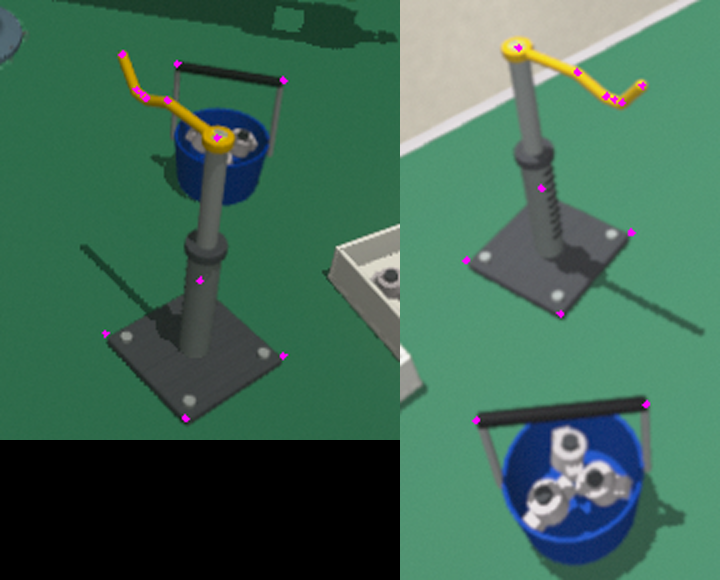

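Stand fit: post at (686, 74), yaw 14.6°, seat at about (587, 48). Blue bar middle at (444, 226), bar direction 52.4°. The overlay lies on the edges. I'll grip the bar off-centre so the hook clears the fingers, and first hover there to check with the wrist camera.

Request:
step_arm(targets=[0,0,1.785,-31.2,-22.5,0,8.5,0,0,1.785,-31.2,-22.5,0,8.5,0,0,1.785,-31.2,-22.5,0,8.5,0,0,1.785,-31.2,-22.5,0,8.5,0,0,1.785,-31.2,-22.5,0,8.5,0,0,1.785,-31.2,-22.5,0,8.5,0,0,1.785,-31.2,-22.5,0,8.5,0,0,1.785,-31.2,-22.5,0,8.5,0,0,1.785,-31.2,-22.5,0,8.5,0,0,1.785,-31.2,-22.5,0,8.5,0,0,1.785,-31.2,-22.5,0,8.5,0,0,1.785,-31.2,-22.5,0,8.5,0,0,1.785,-31.2,-22.5,0,8.5,0,0,1.785,-31.2,-22.5,0,8.5])

```text
time: 2.55
eef_pos: [463.7, 250.8, 404.7]
tool_rot: [[0.61, 0.793, -0.0], [0.793, -0.61, -0.0], [-0.0, 0.0, -1.0]]
force: [-0.2, 0.2, -0.4]
grip_width: 84.9
```

Run:
```python
from workcell import r
from h import *
o=r.observe(); p=r.read_camera("wrist")
T=np.eye(4);T[:3,:3]=o["tool_rot"];T[:3,3]=o["eef_pos"]
T=T@p["hand_eye"]
print(o["eef_pos"],o["tool_rot"].round(3).tolist(),o["force"],o["joint_pos"].round(1))
np.set_printoptions(suppress=True)
np.savez("w.npz",T=T)
im=p["frame"].copy()
P=place([444.2,225.9,np.radians(142.4)],[[0,-62,160],[0,62,160],[0,0,160]])
u=proj(p,P,T);print(u)
for x in u: cv2.circle(im,tuple(int(round(t)) for t in x),3,(255,0,255),-1)
cv2.imwrite("pics/w1.png",im)
```

```text
[463.71984155 250.84011244 404.70683758] [[0.61, 0.793, -0.0], [0.793, -0.61, -0.0], [-0.0, 0.0, -1.0]] [-0.22863101  0.24457557 -0.3640236 ] [ 16.1  -2.6 107.1  -0.   75.4  53.6]
[[276.5741973  180.40030758]
 [276.6062445  332.30625055]
 [276.58565913 263.35611983]]
```

View pics/w1.png

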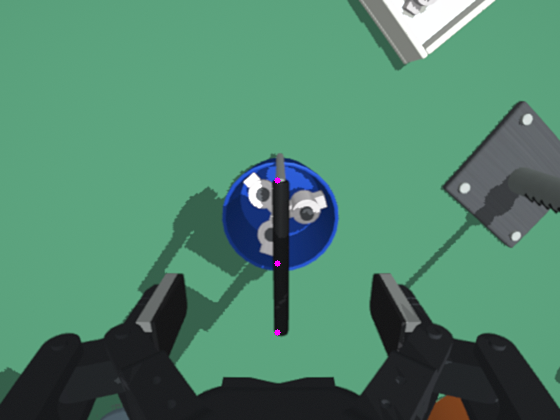

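The bar shows at column 282, rows 180 to 334. That is 5 px (about 3–4 mm) toward tool +y from the prediction, and the angle is right. I'll shift 3 mm, descend and grip.

Request:
step_arm(targets=[0,0,0,0,0.3,4.5,8.5,0,0,0,0,0.3,8,8.5,0,0,0,0,0.3,9,8.5,0,0,0,0,0.3,9,8.5,0,0,0,0,0.3,9,0.5,0,0,0,0,0.3,9,0.5,0,0,0,0,0.3,9,0.5,0,0,0,0,0.3,9,0.5,0,0,0,0,0.3,9,0.5,0,0,0,0,0.3,9,0.5,0,0,0,0,0.3,9,0.5,0,0,0,0,0.3,9,0.5,0,0,0,0,0.3,9,0.5,0,0,0,0,0.3,9,0.5], squeeze=110)

```text
time: 4.35
eef_pos: [466.3, 249.2, 315.2]
tool_rot: [[0.61, 0.792, 0.001], [0.792, -0.61, 0.001], [0.001, -0.0, -1.0]]
force: [-2.0, 2.4, 5.5]
grip_width: 9.0
```

Request:
step_arm(targets=[0,0,0,0,0,0,0.5,0,0,0,0,0,0,0.5,0,0,0,0,0,-0.7,0.5,0,0,0,0,0,-1.4,0.5,0,0,0,0,0,-2,0.5,0,0,0,0,0,-2,0.5,0,0,0,0,0,-2,0.5,0,0,0,0,0,-2,0.5])

```text
time: 5.35
eef_pos: [466.0, 248.9, 334.3]
tool_rot: [[0.61, 0.792, -0.001], [0.792, -0.61, -0.0], [-0.001, -0.0, -1.0]]
force: [-0.2, 0.6, -5.4]
grip_width: 8.6
```

Run:
```python
from workcell import r
from h import *
o=r.observe(); p=r.read_camera("wrist"); q=r.read_camera("side")
print(o["eef_pos"],o["force"],o["ft_torque"],o["grip_width"])
cv2.imwrite("pics/g1.png",np.hstack([p["frame"][100:,130:430],cv2.resize(q["frame"][200:420,100:400],None,fx=320/220,fy=320/220)]))
```

```text
[466.00671577 248.93000754 334.34478059] [-0.17759488  0.61151938 -5.4217707 ] [ 0.13090676 -0.13939307  0.01044749] 8.641071361409598
```

View pics/g1.png

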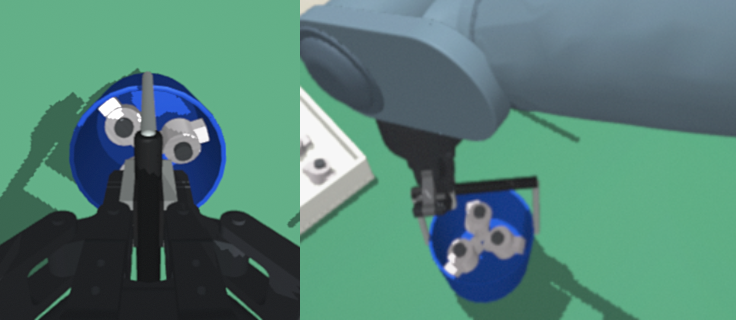

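Grasp holds: the weight is about 5.2 N, gripped about 35 mm from the bar's middle, and the pail looks level. Lifting to travel height.

Request:
step_arm(targets=[0,0,0,0,0,-0.8,0.5,0,0,0,0,0,-2.3,0.5,0,0,0,0,0,-4.3,0.5,0,0,0,0,0,-6.5,0.5,0,0,0,0,0,-8.7,0.5,0,0,0,0,0,-10.9,0.5,0,0,0,0,0,-13,0.5,0,0,0,0,0,-14.3,0.5,0,0,0,0,0,-14.9,0.5,0,0,0,0,0,-14.9,0.5])

```text
time: 6.7
eef_pos: [466.1, 249.0, 483.8]
tool_rot: [[0.61, 0.792, 0.0], [0.792, -0.61, 0.0], [0.0, 0.0, -1.0]]
force: [-0.1, -0.8, -5.0]
grip_width: 8.1
```

Request:
step_arm(targets=[0,0,-0.03,-0.5,0.4,0,0.5,0,0,-0.09,-1.6,1.2,0,0.5,0,0,-0.16,-2.8,2.1,0,0.5,0,0,-0.25,-4.3,3.2,0,0.5,0,0,-0.34,-5.8,4.4,0,0.5,0,0,-0.43,-7.4,5.6,0,0.5,0,0,-0.52,-9,6.8,0,0.5,0,0,-0.61,-10.6,8,0,0.5,0,0,-0.7,-12.1,9.2,0,0.5,0,0,-0.78,-13.6,10.3,0,0.5,0,0,-0.85,-14.7,11.1,0,0.5,0,0,-0.89,-15.5,11.7,0,0.5,0,0,-0.911,-15.8,11.9,0,0.5,0,0,-0.911,-15.8,11.9,0,0.5,0,0,-0.911,-15.8,11.9,0,0.5])

```text
time: 8.57
eef_pos: [464.0, 51.5, 483.4]
tool_rot: [[-0.252, 0.968, -0.001], [0.968, 0.252, 0.0], [0.0, -0.0, -1.0]]
force: [0.5, -0.7, -4.8]
grip_width: 9.0
```

Run:
```python
from workcell import r
from h import *
o=r.observe(); p=r.read_camera("scene"); q=r.read_camera("side")
print(o["eef_pos"],o["tool_rot"].round(3).tolist(),o["force"],o["ft_torque"],o["grip_width"])
e=o["eef_pos"]; R=o["tool_rot"]
m=e+R@[-34,0,155]
P=np.array([m+R@[62,0,0],m-R@[62,0,0],m])
ims=[]
for c in(p,q):
    im=cv2.resize(c["frame"],None,fx=2,fy=2)
    for u in proj(c,P)*2: cv2.circle(im,tuple(int(round(t)) for t in u),3,(255,0,255),-1)
    u=proj(c,P)[2]*2; x=int(max(0,min(u[0]-200,1120-400)));y=int(max(0,min(u[1]-220,240)))
    print(x,y); ims.append(im[y:y+600,x:x+400])
cv2.imwrite("pics/pre.png",np.hstack(ims))
```

```text
[464.01237145  51.49486758 483.44398833] [[-0.252, 0.968, -0.001], [0.968, 0.252, 0.0], [0.0, -0.0, -1.0]] [ 0.50156909 -0.66989012 -4.78631071] [ 0.15310349  0.02531591 -0.00559502] 8.961119726254495
346 4
420 132
```

View pics/pre.png

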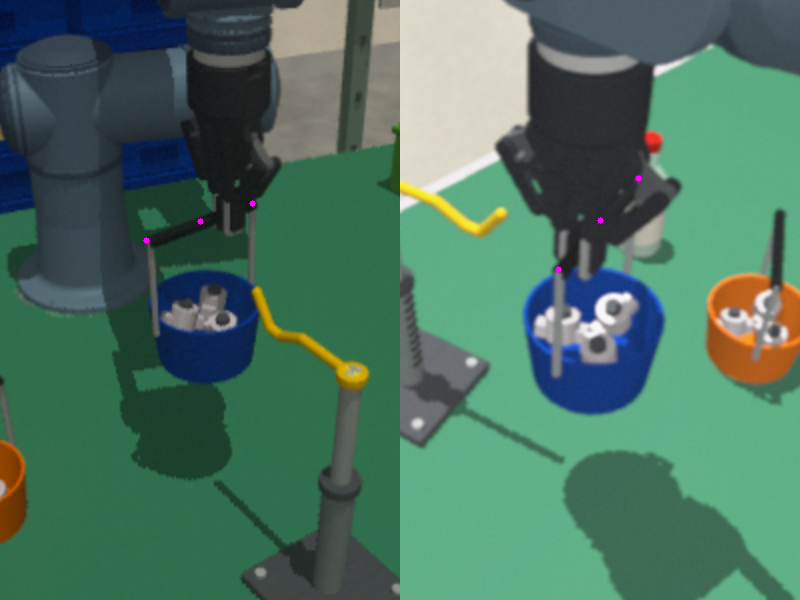

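The bar ends lie within about 3 mm of prediction and the pail is level. The hook tip points into the window. Advancing 118 mm along tool y.

Request:
step_arm(targets=[0,0,0,0,0.4,0,0.5,0,0,0,0,1.3,0,0.5,0,0,0,0,2.5,0,0.5,0,0,0,0,3.9,0,0.5,0,0,0,0,5.4,0,0.5,0,0,0,0,6.9,0,0.5,0,0,0,-0.1,8.4,0,0.5,0,0,0,-0.1,9.8,0,0.5,0,0,0,-0.1,10.9,0,0.5,0,0,0,-0.1,11.6,0,0.5,0,0,0,-0.1,11.8,0,0.5,0,0,0,-0.1,11.8,0,0.5,0,0,0,-0.1,11.8,0,0.5])

```text
time: 10.3
eef_pos: [578.3, 79.9, 483.7]
tool_rot: [[-0.252, 0.968, -0.0], [0.968, 0.252, -0.0], [-0.0, -0.0, -1.0]]
force: [0.0, 0.1, -4.0]
grip_width: 8.8
```

Run:
```python
from workcell import r
from h import *
o=r.observe(); p=r.read_camera("scene"); q=r.read_camera("side")
print(o["eef_pos"],o["tool_rot"].round(3).tolist(),o["force"],o["ft_torque"],o["grip_width"])
e=o["eef_pos"]; R=o["tool_rot"]
m=e+R@[-33,0,155]
P=np.array([m+R@[62,0,0],m-R@[62,0,0],m,[587.2,48,270]])
ims=[]
for c in(p,q):
    im=cv2.resize(c["frame"],None,fx=2.5,fy=2.5)
    for u in proj(c,P)*2.5: cv2.circle(im,tuple(int(round(t)) for t in u),2,(255,0,255),-1)
    u=proj(c,P)[2]*2.5; x=int(max(0,min(u[0]-200,1400-400)));y=int(max(0,u[1]-220))
    print(x,y); ims.append(im[y:y+520,x:x+400])
cv2.imwrite("pics/over.png",np.hstack(ims))
```

```text
[578.26781926  79.941406   483.7399685 ] [[-0.252, 0.968, -0.0], [0.968, 0.252, -0.0], [-0.0, -0.0, -1.0]] [ 0.00975728  0.08238144 -4.00564712] [0.10656874 0.04967908 0.02308372] 8.813814643268438
577 127
412 157
```

View pics/over.png

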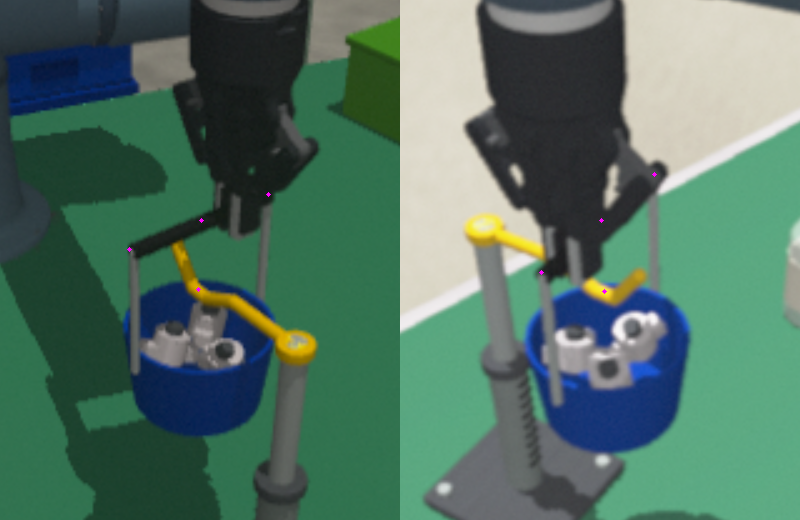

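Bar is centred over the dip, with the hook inside the window. Lowering, slow near contact.

Request:
step_arm(targets=[0,0,0,0,0,0.6,0.5,0,0,0,0,0,1.5,0.5,0,0,0,0,0,2.4,0.5,0,0,0,0,0,3.1,0.5,0,0,0,0,0,3.6,0.5,0,0,0,0,0,3.9,0.5,0,0,0,0,0,4.1,0.5,0,0,0,0,0,4.3,0.5,0,0,0,0,0,4.5,0.5,0,0,0,0,0,4.7,0.5,0,0,0,0,0,4.9,0.5,0,0,0,0,0,5.1,0.5,0,0,0,0,0,5.3,0.5,0,0,0,0,0,5.5,0.5,0,0,0,0,0,5.7,0.5,0,0,0,0,0,5.9,0.5,0,0,0,0,0,6.1,0.5,0,0,0,0,0,6.2,0.5,0,0,0,0,0,6.2,0.5,0,0,0,0,0,6.2,0.5])

```text
time: 12.9
eef_pos: [578.5, 80.0, 421.8]
tool_rot: [[-0.252, 0.968, 0.0], [0.968, 0.252, 0.0], [-0.0, 0.0, -1.0]]
force: [-0.3, -0.0, -4.0]
grip_width: 8.3
```

Run:
```python
from workcell import r
import numpy as np
F=[]
for i in range(8):
    o=r.observe();F.append(np.r_[o["force"],o["ft_torque"]]); r.read_camera("wrist")
print(np.mean(F,0).round(2),np.std(F,0).round(2),o["eef_pos"])
```

```text
[ 0.46 -0.1  -3.12  0.08 -0.03  0.02] [0.45 0.55 0.67 0.02 0.03 0.02] [578.51763513  79.99081796 421.75596842]
```

Request:
step_arm(targets=[0,0,0,0,0,0.1,0.5,0,0,0,0,0,0.3,0.5,0,0,0,0,0,0.5,0.5,0,0,0,0,0,0.7,0.5,0,0,0,0,0,0.9,0.5,0,0,0,0,0,1.1,0.5,0,0,0,0,0,1.3,0.5,0,0,0,0,0,1.5,0.5,0,0,0,0,0,1.7,0.5,0,0,0,0,0,1.9,0.5,0,0,0,0,0,2,0.5,0,0,0,0,0,2,0.5])

```text
time: 14.8
eef_pos: [578.5, 80.0, 401.7]
tool_rot: [[-0.252, 0.968, 0.0], [0.968, 0.252, -0.0], [-0.0, 0.0, -1.0]]
force: [0.2, -0.9, -1.2]
grip_width: 8.7
```

```bash
cat > m.py <<'E'
from workcell import r
import numpy as np
F=[]
for i in range(16):
    o=r.observe();F.append(np.r_[o["force"],o["ft_torque"]]); p=r.read_camera("wrist" if i<15 else "side")
print(np.mean(F,0).round(2),np.std(F,0).round(2),o["eef_pos"],o["time"])
E
python3 m.py
```

```text
[ 0.21  0.06 -1.27  0.09 -0.    0.02] [0.56 0.5  0.31 0.03 0.04 0.03] [578.50762313  80.00491887 401.71470625] 15.55
```

Request:
step_arm(targets=[0,0,0,0,0,0.1,0.5,0,0,0,0,0,0.3,0.5,0,0,0,0,0,0.5,0.5,0,0,0,0,0,0.7,0.5,0,0,0,0,0,0.9,0.5,0,0,0,0,0,1.1,0.5,0,0,0,0,0,1.2,0.5,0,0,0,0,0,1.2,0.5])

```text
time: 16.6
eef_pos: [578.5, 80.0, 389.7]
tool_rot: [[-0.252, 0.968, 0.0], [0.968, 0.252, 0.0], [0.0, 0.0, -1.0]]
force: [-0.6, 0.5, -0.1]
grip_width: 8.6
```

```bash
cat >> m.py <<'E'
from h import *
q=r.read_camera("scene");e=o["eef_pos"];R=o["tool_rot"];ims=[]
for c in(q,p):
    im=cv2.resize(c["frame"],None,fx=2.5,fy=2.5)
    u=proj(c,[e+R@[-33,0,155]])[0]*2.5; x=int(u[0]-200);y=int(max(0,u[1]-220)); ims.append(im[y:y+500,x:x+400])
cv2.imwrite("pics/m_%d.png"%(o["time"]*10),np.hstack(ims));print("pics/m_%d.png"%(o["time"]*10))
E
python3 m.py; cp $(ls -t pics/m_*|head -1) pics/load.png
```

```text
[0.12 0.67 0.2  0.1  0.01 0.  ] [0.42 0.52 0.41 0.03 0.03 0.03] [578.52676039  79.9684499  389.7208284 ] 17.35
pics/m_173.png
```

View pics/load.png

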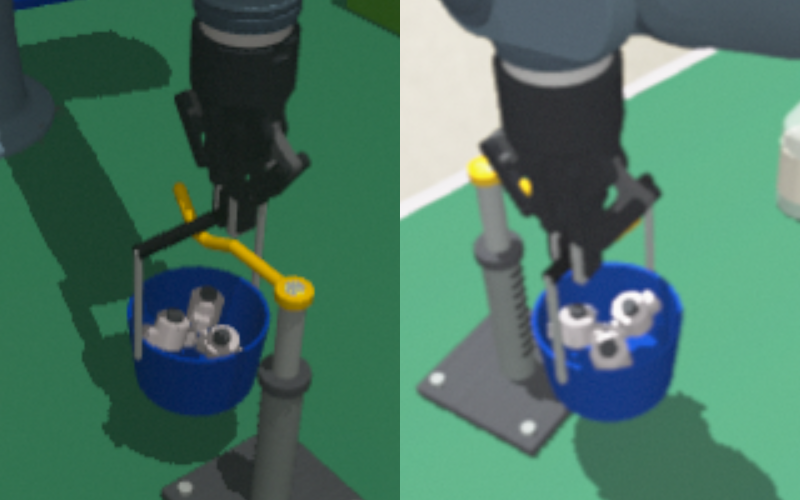

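Wrist force is about 0 N (+0.2 ± 0.1), so the spring carries the pail and the bar lies in the dip. Easing the grip, then opening in stages.

Request:
step_arm(targets=[0,0,0,0,0,0,0.5,0,0,0,0,0,0,0.5,0,0,0,0,0,0,0.5,0,0,0,0,0,0,0.5], squeeze=20)

```text
time: 17.95
eef_pos: [578.5, 80.0, 389.7]
tool_rot: [[-0.252, 0.968, 0.0], [0.968, 0.252, -0.0], [-0.0, 0.0, -1.0]]
force: [-0.1, 1.3, -0.2]
grip_width: 8.8
```

Request:
step_arm(targets=[0,0,0,0,0,0,1.2,0,0,0,0,0,0,1.4,0,0,0,0,0,0,1.7,0,0,0,0,0,0,2,0,0,0,0,0,0,2.3,0,0,0,0,0,0,2.3,0,0,0,0,0,0,2.6,0,0,0,0,0,0,3,0,0,0,0,0,0,4,0,0,0,0,0,0,5,0,0,0,0,0,0,6,0,0,0,0,0,0,7,0,0,0,0,0,0,8,0,0,0,0,0,0,8.5,0,0,0,0,0,0,8.5,0,0,0,0,0,0,8.5])

```text
time: 19.95
eef_pos: [578.5, 80.0, 389.7]
tool_rot: [[-0.252, 0.968, 0.0], [0.968, 0.252, 0.0], [0.0, 0.0, -1.0]]
force: [0.3, 0.1, 0.4]
grip_width: 84.9
```

Request:
step_arm(targets=[0,0,0,0,0,-1,8.5,0,0,0,0,0,-3,8.5,0,0,0,0,0,-6,8.5,0,0,0,0,0,-9,8.5,0,0,0,0,0,-12,8.5,0,0,0,0,0,-15,8.5,0,0,0,0,0,-15,8.5,0,0,0,0,0,-15,8.5,0,0,0,0,0,-15,8.5,0,0,0,0,0,-15,8.5,0,0,0,0,0,-15,8.5,0,0,0,0,0,-15,8.5,0,0,0,0,0,-15,8.5,0,0,0,0,0,-15,8.5,0,0,0,0,0,-15,8.5,0,0,0,0,0,-15,8.5,0,0,0,0,0,-15,8.5,0,0,0,0,0,-15,8.5])

```text
time: 22.2
eef_pos: [578.5, 80.0, 539.7]
tool_rot: [[-0.252, 0.968, 0.0], [0.968, 0.252, -0.0], [-0.0, 0.0, -1.0]]
force: [-0.7, 0.3, -0.4]
grip_width: 84.9
```

Run:
```python
from workcell import r
from h import *
A=r.read_camera("scene")
P=[]
for i in range(8):
    P.append(r.read_camera("side")["frame"].astype(int)); 
    for _ in range(3): r.read_camera("wrist")
print([int((np.abs(a-P[-1]).max(2)>25).sum()) for a in P],r.observe()["time"])
f=lambda c,x,y:cv2.resize(c[y:y+210,x:x+160].astype(np.uint8),None,fx=2.5,fy=2.5)
cv2.imwrite("pics/end.png",np.hstack([f(A["frame"],235,130),f(P[-1],165,140)]))
```

```text
[0, 0, 0, 0, 0, 0, 0, 0] 23.85
```

View pics/end.png

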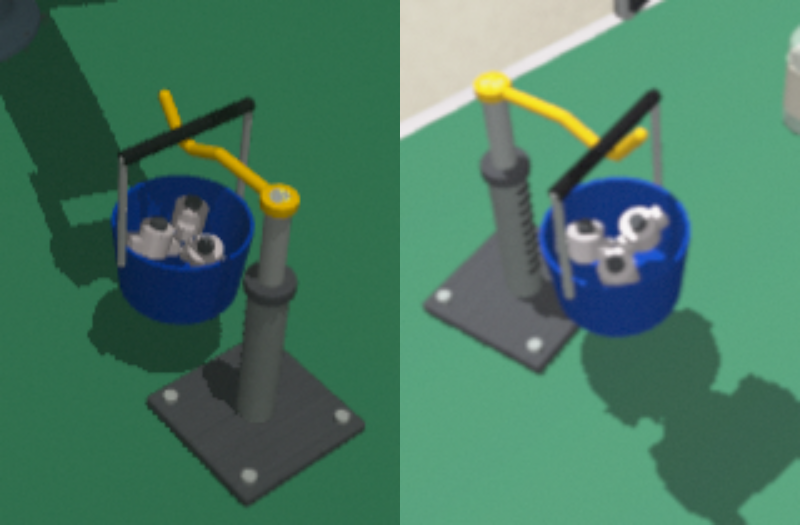

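The pail hangs level and still in the dip, clear of the bench and of the gripper. Handing in.

```bash
python3 -c "
from workcell import r
print(r.finish_job())"
```

```text
the job is handed in; nothing more can be done
None
```

The blue pail is hanging by its bar in the dip of the yellow hook, and I handed the job in at about 24 s of the 58 s allowed. `finish_job` reports no verdict.

- **What I did:** I gripped the bar about 34 mm off its middle so the fingers would clear the hook. I lifted the pail level, brought the hook through its window and lowered the bar into the dip at under 20 mm/s. I let go in stages once the wrist force was balanced, then raised the gripper 150 mm straight up.
- **Weight:** the wrist force showed about 5 N, or roughly 0.5 kg, with noise of about 0.5 N. The hook went down about 45–50 mm, worked out from the arm's travel.
- **Checks that agreed:** just before release the wrist force was +0.2 ± 0.1 N. In the last pictures the pail hangs level and clear of the bench. Side-camera frames over the last 1.5 s showed no change, so it is still. The arm never went near the orange pail or the bottle, but I did not measure their positions again at the end.
- **Small disagreements:**
  - The wrist camera put the bar 3–4 mm from where the fixed cameras did. I moved the grasp by 3 mm.
  - The gripper read about 9 mm on the 12 mm bar, although the grasp held.
  - A moment of about 0.07 N m remained before release, but no visible tilt followed.
- **Not measured:** I never read the hook's speed directly.

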